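# Change the stand's supply over to the locked-off griddle switch

## Task

The griddle's supply switch is the box locked off by a steel pin standing upright in its top; the plain box beside it feeds another appliance and is on. First turn the plain box's handle fully to off; then draw the lock pin straight up out of its bore and hang it in the open notch at the front of its own box, resting on its shoulder with the head up, and let go; only then turn the griddle switch's handle fully to on. Leave the mill, the sauce bottle and the jar where they are.

Things in the scene. Friction and masses are not known exactly. Their poses are not given: they have to be found in the camera images.
- lock_box: The griddle's switch box: grey steel enclosure fixed on the counter, 160 (x) by 180 (y) by 80 mm high. Origin: centre of its underside; z up; -x is its front, roughly facing the robot, where a steel fork sticks out 50 mm. Its handle lies on top; a 14 mm bore, 30 mm deep, in the top holds the lock pin.
- lock_handle (a joint): Black rotary handle on the locked box, upright axis: hub 44 mm wide, and a bar 16 mm wide reaching 115 mm from the axis, from 86 to 112 mm above the counter. 0 = off (bar to the box's -x,+y, at 45 deg), 1.57 = on (bar to -x,-y), counterclockwise from above. A snap spring drives it from mid-throw to the nearer stop; about 5 N at the bar's end moves it. The pin blocks it beyond 0.15 rad.
- lock_pivot (a point): Point on the axis of the locked box's handle at mid-height of its bar, 99 mm above the counter; box frame (45, 0, 99) mm. Axes as the box.
- lock_grip (a point): Point in the middle of the bar of the locked box's handle, 95 mm out from the axis, 99 mm above the counter; moves with the handle.
- pin: Lock pin, 110 mm long, 0.1 to 0.2 kg: round steel shank, 12 mm diameter, 72 mm long, under a round steel head, 28 mm diameter, 38 mm high. Origin: lower tip of the shank; z runs up along the pin. At the start it stands in the bore: tip 50 mm, underside of head 122 mm, top of head 160 mm above the counter.
- pin_shoulder (a point): Centre of the underside of the pin's head (its shoulder), 72 mm above the tip.
- bore (a point): Centre of the mouth of the pin's bore in the top of the locked box, 80 mm above the counter.
- notch (a point): Where the pin's shoulder belongs when parked: middle of the notch's seat, level with the fork's top, 80 mm above the counter, 21 mm in front of the box's face; axes as the box. The notch is an 18 mm wide slot between two 16 mm wide, 8 mm thick prongs, open to -x, above and below, its closed end 15 mm behind this point. Lips 8 mm high on the prong ends, 25 to 31 mm in front of it, keep the head in.
- plain_box: The other switch box: the same grey enclosure and handle, 160 by 180 by 80 mm, without pin, bore or fork. On both boxes a small white ring on the top marks off and a small white bar marks on. Origin: centre of its underside, -x is its front, facing roughly the robot.
- plain_handle (a joint): Black rotary handle of the plain box, same shape and sense as the other: 0 = off (bar to the box's -x,+y), 1.57 = on (bar to -x,-y). It starts on.
- plain_pivot (a point): Point on the axis of the plain box's handle at mid-height of its bar, 99 mm above the counter; axes as the box.
- plain_grip (a point): Point in the middle of the bar of the plain box's handle, 95 mm out from the axis, 99 mm above the counter.
- mill: Bystander: steel spice mill, 54 mm diameter, 137 mm high; origin under its centre.
- sauce: Bystander: white sauce bottle, 62 mm diameter, 180 mm high; origin under its centre.
- jar: Bystander: glass jar with a steel cap, 60 mm diameter, 75 mm high; origin under its centre.
There are look-alikes about, which are no part of the job. Leave any green or yellow look-alike of the pin alone.

How it is judged:
On the way, in this order (a step that is already met when the one before it is completed fails the run):
1. the plain box's handle is fully off while the other is still off (value of joint plain_handle below 0.15 rad and value of joint lock_handle below 0.3 rad), for 0.2 s.
2. the pin hangs in the notch of its box, let go, both handles still off (x of pin_shoulder in the frame of notch between -0.015 and 0.014 m and y of pin_shoulder in the frame of notch between -0.007 and 0.007 m and z of pin_shoulder in the frame of notch between -0.004 and 0.004 m and angle between pin's own z axis and vertical below 0.15 rad and contact force between the fingers and pin below 0.1 N and value of joint each of lock_handle, plain_handle below 0.3 rad), for 0.2 s.
3. the griddle switch's handle is fully on (value of joint lock_handle above 1.42 rad), for 0.2 s.
At the end, for the whole second after the job is handed in: Plain box handle off (below 0.15 rad), griddle box handle on (above 1.42 rad), and the pin hangs at rest, upright within 0.15 rad, in the notch: its shoulder within 4 mm of the fork's top in height, 7 mm across and about 14 mm along the slot from the seat's middle (value of joint lock_handle above 1.42 rad and value of joint plain_handle below 0.15 rad and x of pin_shoulder in the frame of notch between -0.015 and 0.014 m and y of pin_shoulder in the frame of notch between -0.007 and 0.007 m and z of pin_shoulder in the frame of notch between -0.004 and 0.004 m and angle between pin's own z axis and vertical below 0.15 rad and linear speed of pin below 0.02 m/s); the robot touches nothing.
It fails at once if the mill is shifted by more than 40 mm (distance of mill from where it was at the start of the episode above 0.04 m).
It fails at once if the sauce is shifted by more than 40 mm (distance of sauce from where it was at the start of the episode above 0.04 m).
It fails at once if the jar is shifted by more than 40 mm (distance of jar from where it was at the start of the episode above 0.04 m).
It also fails if it takes over 64 s, if anything falls off the work surface, if the arm or the gripper's body presses on something with over 40 N, if the wrist force passes 120 N, or if a joint passes its speed limit or range.

## Robot

A 6-joint arm with a two-finger parallel gripper is mounted at the origin on the work surface. World frame = base frame: x ahead of the robot, y to its left, z up, the work surface at z = 0. Lengths are in m, angles in rad, forces in N, time in s.
With the tool pointing down it reaches from about 0.35 to 0.975 m from the base axis. Payload 4.9 kg.
Tool frame: the origin (TCP) lies at the very end of the fingers, on their centre line; the grasp point (between the pads) lies ctrl.hold_point_z behind it (ctrl.hold_point_z is the distance from the TCP to the grasp point, in m); z points along the fingers, y is the line along which they close (so a half turn about z gives the same grasp; the last joint's range is limited). The gripper opens to 85 mm and grips with 20 to 120 N. Pads are 22 mm wide; open, the fingers measure 114 mm over their backs; the gripper's body (76 mm by 85 mm) begins 54 mm behind the grasp point. The pads swing forward as they close: fully open they stand 13 mm farther back than shut.
Start: joints at [0.984, 0.053, 1.613, -0, 1.476, -0.119], TCP at [0.282, 0.558, 0.231] pointing down, gripper open.
Joint ranges: [-3.01, 3.01], [-1.01, 2.22], [0.06, 2.58], [-1.02, 4.17], [0.09, 2.62], [-3.14, 3.14]. Speed limits (rad/s): [2.57, 2.57, 3.14, 3.14, 3.14, 3.14].

## Interface

Orientations are given as a rotation vector (axis times angle).
In Python, from station import ctrl gives the robot as it stands. The module is installed in compiled form; this text tells all that it offers.
- The arm moves only by the tool jog_arm, never from a script. Its argument "deltas" is a list of rows, each a list of 3 entries, a list of its own where there are three numbers: the closure, from -1 (fully open) to 1 (shut), then the shift along the world's x, y, z scaled (see below), then the turn, a rotation vector about the world's x, y, z scaled (see below). A call has 1 to 12 rows; each row is the pose to reach, as a shift and turn from the pose commanded when the call began, turning the shorter way round; what a row does not reach only later rows make up. The controller multiplies each number of a shift by 0.4 m and each number of a turn by 180 degrees. A row lasts 1/12 s, in which the tool goes at most 41.7 mm and 7.16 degrees, less where a joint would pass 70% of its speed; a pose out of reach is approached as far as the arm can. A call with a number of a shift or a turn outside -1 to 1 is refused whole. A call with a gripper value outside its range is refused whole. The fingers move at their own pace and stop on an object; "squeeze" is the grip in N (left out, the last holds). Time passes only in rows, so rows that repeat a pose let the fingers close. It gives the time, the measured TCP pose, the force, the opening and the grip force at its end, in the units of the state.
- ctrl.get_obs(): the state, without advancing time (a new reading comes with each control period).
- ctrl.get_image(name): name is "scene" or "side" or "wrist"; returns the picture (400x640x3 uint8, red, green, blue); there is no depth.
- ctrl.get_calibration(name): a dict with "K" (3x3 intrinsics, pixels), "extrinsics" (4x4, takes a point from world to camera coordinates). Camera axes: x right, y down, z forward; pixel columns grow to the right and rows downward; lengths in m; the calibration is good to about 2 mm. A picture is of the moment at which its call begins: read the wrist's pose just before it. get_calibration takes no time and is no camera call; for the wrist camera it gives the pose at the moment of the call.
- ctrl.finish_job(): hands the job in; it is judged then, once.
The state is a dict: "t": time; "q": joint angles; "dq": joint speeds; "effort": joint torques, N m; "tool_pos": TCP position; "tool_rot": TCP orientation; "contact_force": force on the tool from outside, world axes, zero at the start; "wrist_torque": the same for the moment, N m; "opening": finger opening in m; "grip_force": force on a finger pad.
Only numpy, scipy, OpenCV 4.12 (cv2) and the standard library are available. Lean on these libraries where they do the work, as an engineer would, in place of code of your own. Each camera call takes 0.05 s, during which the arm holds its last target. There are 200 camera calls.

## Working session

There is one attempt and no reset: what is moved stays moved. The work goes in short steps, Python scripts to look and compute and a tool call to move; the robot and the scene stay as the last step left them, time stands still between calls to the robot, and variables do not carry over. Pictures are saved under pics/ and viewed, at most 11 in all, crops included, and the job is handed in when it is done.

Besides the shell and the picture viewer there is one more tool, called after ">>>" as name([rows], argument=value, ...), one row to a line, values as JSON. jog_arm: Moves the arm, as the interface text tells. Its arguments: {"type":"object","properties":{"deltas":{"type":"array","items":{"type":"array"}},"squeeze":{"type":"number"}},"required":["deltas"]}

```bash
mkdir -p pics
python3 - <<'E'
from station import ctrl
import cv2
for n in ("scene","side"):
    im=ctrl.get_image(n); cv2.imwrite(f"pics/{n}0.png",im[:,:,::-1])
    c=ctrl.get_calibration(n); print(n,c["K"].round(1).tolist(),c["extrinsics"].round(3).tolist())
o=ctrl.get_obs(); print(o["t"],o["tool_pos"],o["tool_rot"],ctrl.hold_point_z,o["opening"])
E
```

```text
scene [[467.9, 0.0, 315.1], [0.0, 467.9, 192.9], [0.0, 0.0, 1.0]] [[-0.075, 0.997, 0.001, 0.038], [0.774, 0.059, -0.63, -0.321], [-0.629, -0.046, -0.776, 1.757], [0.0, 0.0, 0.0, 1.0]]
side [[376.1, 0.0, 321.5], [0.0, 376.1, 193.6], [0.0, 0.0, 1.0]] [[-0.994, -0.106, -0.005, 0.535], [-0.076, 0.748, -0.66, 0.115], [0.074, -0.655, -0.752, 1.35], [0.0, 0.0, 0.0, 1.0]]
0.1 [0.28150956 0.55739316 0.23017752] [-7.27970107e-01 -3.05541021e+00  2.71604240e-03] 0.0187 0.08574526966954309
```

View pics/scene0.png

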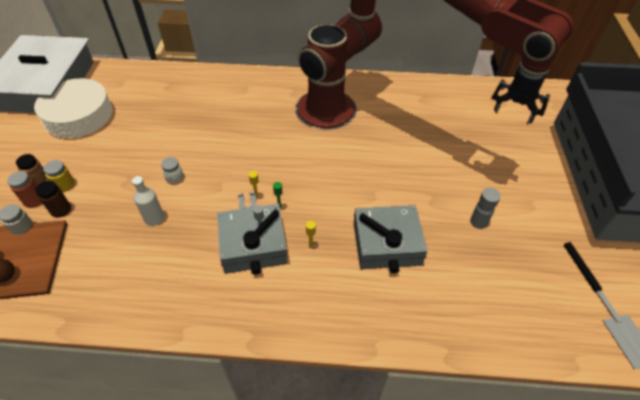

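View pics/side0.png

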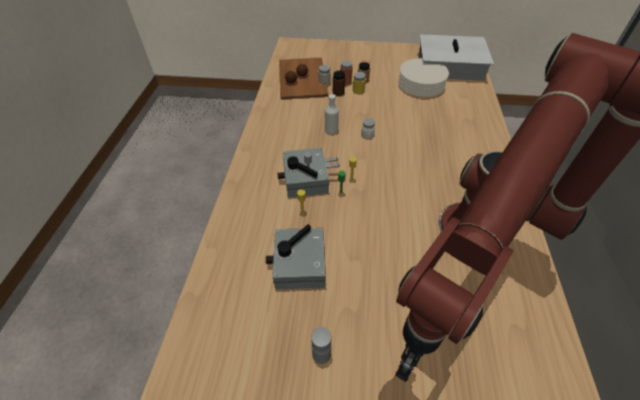

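The scene picture shows the lock box around (252,237), with its handle pointing up-right, the pin at about (258,213) and the fork at about (245,200). The plain box is at (390,237) with its handle to the upper left. Yellow and green look-alikes stand at (253,180), (278,190) and (311,232). The side view agrees: lock box at (306,172), plain box at (300,257).

```bash
cat > h.py <<'E'
import numpy as np, cv2
from station import ctrl
def ray(cal,uv):
    K,E=np.array(cal["K"]),np.array(cal["extrinsics"]);R,t=E[:3,:3],E[:3,3]
    d=R.T@np.linalg.solve(K,[uv[0],uv[1],1.]);return -R.T@t,d/np.linalg.norm(d)
def plane(cal,uv,z):
    c,d=ray(cal,uv);return c+d*(z-c[2])/d[2]
def tri(cals,uvs):
    A=np.zeros((3,3));b=np.zeros(3);L=[ray(c,u) for c,u in zip(cals,uvs)]
    for c,d in L: P=np.eye(3)-np.outer(d,d);A+=P;b+=P@c
    x=np.linalg.solve(A,b);return x,[float(np.linalg.norm(np.cross(x-c,d))) for c,d in L]
def proj(cal,p):
    K,E=np.array(cal["K"]),np.array(cal["extrinsics"]);q=K@(E[:3,:3]@np.asarray(p)+E[:3,3]);return q[:2]/q[2]
E
python3 - <<'E'
from h import *
S=ctrl.get_calibration("scene");D=ctrl.get_calibration("side");np.set_printoptions(precision=3,suppress=True)
for n,a,b in (("plain pivot",(393,237),(284,248)),("lock pivot",(251,239),(293,162)),("pin",(258,210),(309,156)),("plain bar end",(363,218),(308,229)),("lock bar end",(277,213),(315,175))):
    print(n,*tri([S,D],[a,b]))
for n,uv,z in (("mill",(483,224),0),("sauce",(152,220),0),("jar",(174,180),0),("green",(279,205),0),("y1",(254,192),0),("y2",(311,246),0)): print(n,plane(S,uv,z))
im=cv2.imread("pics/scene0.png");print("corners plain")
for uv in ((355,210),(418,206),(425,252),(358,257)): print(plane(S,uv,.08))
print("lock")
for uv in ((219,211),(281,207),(285,252),(220,259)): print(plane(S,uv,.08))
W=ctrl.get_calibration("wrist");o=ctrl.get_obs();c,d=ray(W,(320,200));print("wrist",W["K"][0],c,d,o["tool_pos"], W["extrinsics"])
E
```

```text
plain pivot [0.631 0.222 0.096] [0.00041584565719657583, 0.0004158456571966645]
lock pivot [ 0.665 -0.164  0.094] [0.001009666414649663, 0.0010096664146495686]
pin [ 0.6   -0.151  0.143] [0.0019255130776053009, 0.0019255130776053427]
plain bar end [0.568 0.139 0.09 ] [0.0012551566678410781, 0.0012551566678410783]
lock bar end [ 0.573 -0.104  0.095] [0.00045090065123489154, 0.0004509006512348808]
mill [0.498 0.51  0.   ]
sauce [ 0.559 -0.496  0.   ]
jar [ 0.396 -0.471  0.   ]
green [ 0.472 -0.116  0.   ]
y1 [ 0.426 -0.203  0.   ]
y2 [ 0.616 -0.004  0.   ]
corners plain
[0.534 0.118 0.08 ]
[0.506 0.3   0.08 ]
[0.662 0.309 0.08 ]
[0.692 0.129 0.08 ]
lock
[ 0.568 -0.274  0.08 ]
[ 0.54  -0.097  0.08 ]
[ 0.691 -0.068  0.08 ]
[ 0.726 -0.239  0.08 ]
wrist [331.978   0.    319.05 ] [0.22  0.589 0.372] [ 0.256 -0.128 -0.958] [0.282 0.557 0.23 ] [[ 0.451  0.893 -0.001 -0.625]
 [ 0.859 -0.433  0.273 -0.036]
 [ 0.243 -0.125 -0.962  0.378]
 [ 0.     0.     0.     1.   ]]
```

>>> jog_arm([
  [1,[0.67,-0.94,0.05],[0,0,0.2]],
  [1,[0.67,-0.94,0.05],[0,0,0.2]],
  [1,[0.67,-0.94,0.05],[0,0,0.2]],
  [1,[0.67,-0.94,0.05],[0,0,0.2]],
  [1,[0.67,-0.94,0.05],[0,0,0.2]],
  [1,[0.67,-0.94,0.05],[0,0,0.2]],
  [1,[0.67,-0.94,0.05],[0,0,0.2]],
  [1,[0.67,-0.94,0.05],[0,0,0.2]],
  [1,[0.67,-0.94,0.05],[0,0,0.2]],
  [1,[0.67,-0.94,0.05],[0,0,0.2]],
  [1,[0.67,-0.94,0.05],[0,0,0.2]],
  [1,[0.67,-0.94,0.05],[0,0,0.2]],
], squeeze=40)

```text
t: 1.1
tool_pos: [0.5519, 0.1776, 0.251]
tool_rot: [-0.245, 3.132, -0.003]
contact_force: [-0.9, 0.1, 0.7]
opening: -0.0
grip_force: 0.0
```

>>> jog_arm([
  [1,[0.15,-0.13,0],[0,0,0]],
  [1,[0.15,-0.13,0],[0,0,0]],
  [1,[0.15,-0.13,0],[0,0,0]],
  [1,[0.15,-0.13,-0.1],[0,0,0]],
  [1,[0.15,-0.13,-0.2],[0,0,0]],
  [1,[0.15,-0.13,-0.3],[0,0,0]],
  [1,[0.15,-0.13,-0.35],[0,0,0]],
  [1,[0.15,-0.13,-0.39],[0,0,0]],
  [1,[0.15,-0.13,-0.39],[0,0,0]],
])

```text
t: 1.85
tool_pos: [0.6059, 0.1296, 0.0894]
tool_rot: [0.251, -3.121, 0.0]
contact_force: [-1.0, -0.3, -0.6]
opening: 0.0002
grip_force: 0.0
```

>>> jog_arm([
  [1,[-0.03,0.02,0.01],[0,0,0]],
  [1,[-0.055,0.045,0.01],[0,0,0]],
  [1,[-0.085,0.07,0.01],[0,0,0]],
  [1,[-0.11,0.095,0.01],[0,0,0]],
  [1,[-0.13,0.125,0.01],[0,0,0]],
  [1,[-0.15,0.16,0.01],[0,0,0]],
  [1,[-0.16,0.19,0.01],[0,0,0]],
  [1,[-0.16,0.23,0.01],[0,0,0]],
  [1,[-0.155,0.27,0.01],[0,0,0]],
  [1,[-0.15,0.295,0.01],[0,0,0]],
  [1,[-0.15,0.295,0.01],[0,0,0]],
  [1,[-0.15,0.295,0.01],[0,0,0]],
])

```text
t: 2.85
tool_pos: [0.5494, 0.2485, 0.0992]
tool_rot: [0.254, -3.131, 0.0]
contact_force: [-0.1, 0.2, 0.0]
opening: 0.0002
grip_force: 0.0
```

>>> jog_arm([
  [1,[-0.01,-0.02,0.1],[0,0,0]],
  [1,[-0.01,-0.02,0.2],[0,0,0]],
  [0,[-0.13,-1,0.5],[0,0,0]],
  [-1,[-0.13,-1,0.5],[0,0,0]],
  [-1,[-0.13,-1,0.5],[0,0,0]],
  [-1,[-0.13,-1,0.5],[0,0,0]],
  [-1,[-0.13,-1,0.5],[0,0,0]],
  [-1,[-0.13,-1,0.5],[0,0,0]],
  [-1,[-0.13,-1,0.5],[0,0,0]],
  [-1,[-0.13,-1,0.5],[0,0,0]],
  [-1,[-0.13,-1,0.5],[0,0,0]],
  [-1,[-0.13,-1,0.5],[0,0,0]],
])

```text
t: 3.85
tool_pos: [0.4966, -0.1548, 0.3002]
tool_rot: [-0.249, 3.131, -0.001]
contact_force: [1.0, -0.3, 0.6]
opening: 0.0855
grip_force: 0.0
```

>>> jog_arm([
  [-1,[0,-0.04,0],[0,0,0]],
  [-1,[0,-0.04,0],[0,0,0]],
  [-1,[0,-0.04,0],[0,0,0]],
  [-1,[0,-0.04,0],[0,0,0]],
])

```text
t: 4.18
tool_pos: [0.4974, -0.1676, 0.2986]
tool_rot: [0.252, -3.13, -0.002]
contact_force: [-0.2, -0.2, -0.5]
opening: 0.0855
grip_force: 0.0
```

Run:
```python
from h import *
c=ctrl.get_calibration("wrist");im=ctrl.get_image("wrist");np.savez("w1.npz",**c);cv2.imwrite("pics/w1.png",im[:,:,::-1])
s=ctrl.get_image("scene")[180:290,190:450,::-1];cv2.imwrite("pics/s1.png",cv2.resize(s,None,fx=3,fy=3,interpolation=cv2.INTER_CUBIC))
o=ctrl.get_obs();print(o["t"],o["tool_pos"],o["opening"])
```

```text
4.2833 [ 0.49764014 -0.1669966   0.29868269] 0.0855131633253602
```

View pics/w1.png

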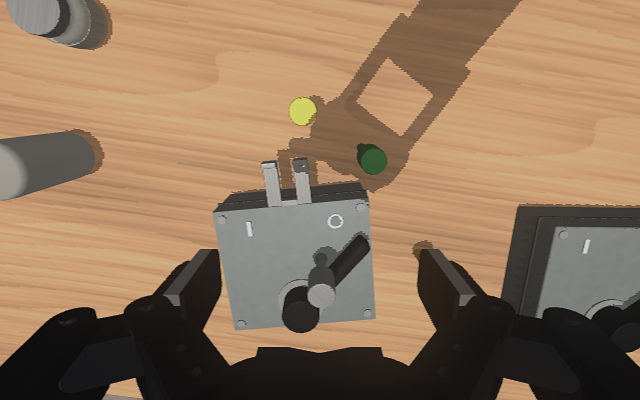

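View pics/s1.png

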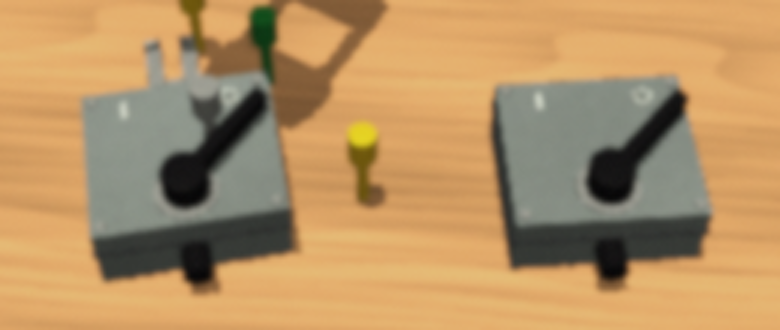

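The wrist view shows the pin head's top disc at about (321,295). The fork prongs run from (268,162)/(300,160) to (275,206)/(304,203), and the box front corners are near (215,212)/(367,190). The scene crop shows the plain handle now over its ring, i.e. off, and the lock handle still off.

>>> jog_arm([
  [-1,[-0.12,0.15,-0.07],[0,0,0]],
  [-1,[-0.12,0.15,-0.07],[0,0,0]],
  [-1,[-0.12,0.15,-0.07],[0,0,0]],
  [-1,[-0.12,0.15,-0.07],[0,0,0]],
  [-1,[-0.12,0.15,-0.07],[0,0,0]],
])

```text
t: 4.7
tool_pos: [0.4502, -0.1075, 0.2718]
tool_rot: [-0.255, 3.13, -0.001]
contact_force: [0.2, -0.3, 0.4]
opening: 0.0852
grip_force: 0.0
```

Run:
```python
from h import *
c=ctrl.get_calibration("wrist");im=ctrl.get_image("wrist");np.savez("w2.npz",**c);cv2.imwrite("pics/w2.png",im[:,:,::-1])
a=cv2.imread("pics/w1.png")[150:330,200:400];p=proj(c,[.56,-.165,.1]);x,y=int(p[0]),int(p[1])
x0=min(max(x-110,0),440);y0=min(max(y-100,0),220);print(x0,y0)
b=im[y0:y0+180,x0:x0+200,::-1]
cv2.imwrite("pics/c2.png",cv2.resize(np.hstack([a,b]),None,fx=2,fy=2,interpolation=cv2.INTER_CUBIC))
```

```text
137 167
```

View pics/c2.png

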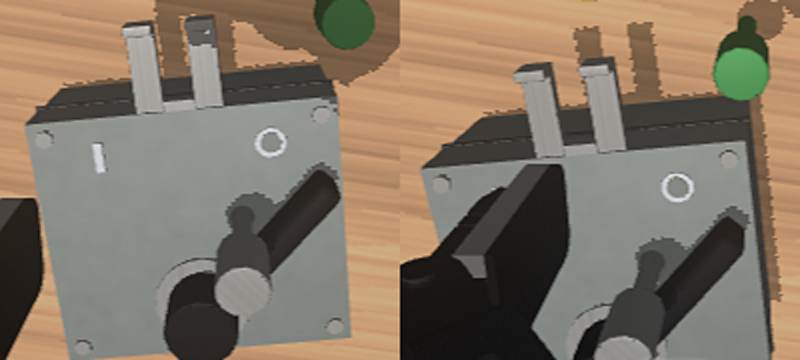

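The two wrist crops show the pin's head top at about (243,290) in crop 1 and (630,338) in crop 2, with the shank entering the box top at (241,215) and (653,258). The slot is between the prongs at (157–195, 40–108) and (552–600, 75–152). The box front corners are at (27,123)/(335,95) and (422,167)/(748,138).

Run:
```python
from h import *
np.set_printoptions(precision=4,suppress=True)
w1=dict(np.load("w1.npz"));w2=dict(np.load("w2.npz"));S=ctrl.get_calibration("scene")
A=lambda u,v:(200+u/2,150+v/2);B=lambda u,v:(137+(u-400)/2,167+v/2)
g=cv2.cvtColor(cv2.imread("pics/w2.png"),cv2.COLOR_BGR2GRAY);g1=cv2.cvtColor(cv2.imread("pics/w1.png"),cv2.COLOR_BGR2GRAY)
for n,G,c in(("w1",g1,(321,295)),("w2",g,(252,338))):
    x,y=c;r=G[y-26:y+26,x-26:x+26]
    h=cv2.HoughCircles(cv2.resize(r,None,fx=4,fy=4,interpolation=cv2.INTER_CUBIC),cv2.HOUGH_GRADIENT,1.5,60,param1=120,param2=20,minRadius=40,maxRadius=80)
    print(n,None if h is None else h[0][:3]/4+[x-26,y-26,0])
P={"head":(A(243,290),B(630,338)),"base":(A(241,215),B(653,260)),"FL":(A(27,123),B(422,167)),"FR":(A(335,95),B(748,138)),
"ring":(A(270,142),B(677,187)),"slotL":(A(162,108),B(565,156)),"slotR":(A(197,105),B(598,152)),"lipL in":(A(157,38),B(553,79)),"lipR in":(A(190,27),B(583,70))}
for k,(a,b) in P.items():
    print(k,*tri([w1,w2],[a,b]),plane(w1,a,.08)[:2],plane(w2,b,.08)[:2])
```

```text
w1 [[321.4375 298.4375  14.8   ]
 [301.1875 296.5625  16.75  ]
 [303.0625 269.9375  10.1875]]
w2 [[248.3125 350.8125  15.7   ]
 [240.4375 336.5625  10.3375]]
head [ 0.6201 -0.1461  0.1324] [0.00323514559871019, 0.0032351455987101913] [ 0.6561 -0.1381] [ 0.6606 -0.1534]
base [ 0.609  -0.1468  0.0748] [0.00036313120453931955, 0.00036313120453931294] [ 0.6062 -0.1475] [ 0.6059 -0.1461]
FL [ 0.5683 -0.2774  0.0807] [0.00011497339654569466, 0.00011497339654573157] [ 0.5686 -0.2776] [ 0.5686 -0.2778]
FR [ 0.5283 -0.1038  0.0659] [0.0004737654872572993, 0.0004737654872572632] [ 0.5242 -0.107 ] [ 0.5227 -0.1041]
ring [ 0.5579 -0.1384  0.0799] [3.0521906768191256e-05, 3.052190676820598e-05] [ 0.5579 -0.1384] [ 0.5579 -0.1383]
slotL [ 0.5483 -0.2017  0.0801] [0.0011960782960661908, 0.0011960782960661884] [ 0.5474 -0.2025] [ 0.5493 -0.201 ]
slotR [ 0.5414 -0.1828  0.0848] [0.0004529855339155875, 0.0004529855339156222] [ 0.5425 -0.1832] [ 0.544  -0.1834]
lipL in [ 0.5078 -0.2111  0.0772] [0.0006824712930762317, 0.0006824712930761108] [ 0.5078 -0.2105] [ 0.5062 -0.2108]
lipR in [ 0.4969 -0.1935  0.087 ] [0.0007319209323778582, 0.0007319209323777973] [ 0.4988 -0.1934] [ 0.4987 -0.1956]
```

Run:
```python
from h import *
np.set_printoptions(precision=4,suppress=True)
w1=dict(np.load("w1.npz"));w2=dict(np.load("w2.npz"))
A=lambda u,v:(200+u/2,150+v/2)
b=[plane(w1,A(*p),.081)[:2] for p in((43,138),(320,114),(335,326),(83,347))]
print(*b)
for i,j in((0,1),(3,2),(0,3),(1,2)):
    d=b[j]-b[i];print(np.degrees(np.arctan2(d[1],d[0])),np.linalg.norm(d))
print("centre",np.mean(b,0),"head w1",plane(w1,(321.5,295.5),.16),"w2 for that:",proj(w2,plane(w1,(321.5,295.5),.16)))
c=cv2.imread("pics/w2.png")[290:400,180:330];d=cv2.imread("pics/w1.png")[250:360,260:410]
cv2.imwrite("pics/c3.png",cv2.convertScaleAbs(cv2.resize(np.vstack([np.hstack([d,c])]),None,fx=2.5,fy=2.5,interpolation=cv2.INTER_CUBIC),alpha=1.6))
```

```text
[ 0.5759 -0.2676] [ 0.5364 -0.1133] [ 0.6716 -0.0772] [ 0.7118 -0.2313]
104.36714319533289 0.1591854410607359
104.6326718107676 0.15931252497034717
14.908954947581725 0.14072917542535335
14.96312261453215 0.1399921494245238
centre [ 0.6239 -0.1724] head w1 [ 0.6064 -0.147   0.16  ] w2 for that: [248.3832 347.2134]
```

View pics/c3.png

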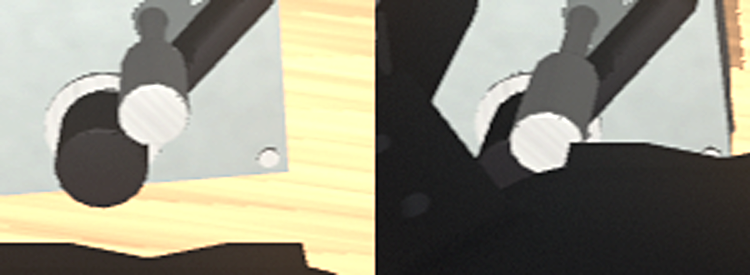

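The head top sits at about (153,113) in the left crop and (545,141) in the right. The two views agree: pin at (0.606,-0.147), top at 0.16. The box yaw is 14.7°, and the notch is at (0.526,-0.1975).

>>> jog_arm([
  [-1,[0.39,-0.0975,-0.1],[0,0,0.031]],
  [-1,[0.39,-0.0975,-0.1],[0,0,0.031]],
  [-1,[0.39,-0.0975,-0.1],[0,0,0.031]],
  [-1,[0.39,-0.0975,-0.1],[0,0,0.031]],
  [-1,[0.39,-0.0975,-0.1],[0,0,0.031]],
  [-1,[0.39,-0.0975,-0.15],[0,0,0.031]],
  [-1,[0.39,-0.0975,-0.2],[0,0,0.031]],
  [-1,[0.39,-0.0975,-0.2],[0,0,0.031]],
  [-1,[0.39,-0.0975,-0.2],[0,0,0.031]],
  [-1,[0.39,-0.0975,-0.2],[0,0,0.031]],
])

```text
t: 5.58
tool_pos: [0.6068, -0.1477, 0.1931]
tool_rot: [-0.403, 3.113, -0.002]
contact_force: [0.2, -0.6, 0.2]
opening: 0.0855
grip_force: 0.0
```

Run:
```python
from h import *
c=ctrl.get_calibration("wrist");o=ctrl.get_obs();im=ctrl.get_image("wrist");s=ctrl.get_image("side")
print(o["tool_pos"],o["tool_rot"],proj(c,[.6064,-.147,.16]))
cv2.imwrite("pics/w4.png",np.hstack([im[150:400,140:500,::-1],cv2.resize(s[110:210,250:390,::-1],(350,250),interpolation=cv2.INTER_CUBIC)]))
```

```text
[ 0.60676823 -0.14773332  0.19313038] [-4.03338998e-01  3.11345713e+00 -1.84183106e-03] [320.07744405 227.15274968]
```

View pics/w4.png

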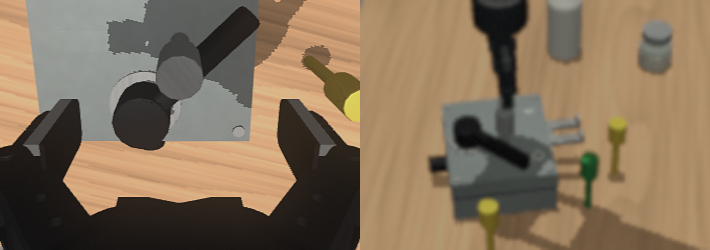

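The pin head is exactly where predicted, at wrist pixel (320,227), centred between the fingers. Next I descend and grip.

>>> jog_arm([
  [-1,[0,0,-0.05],[0,0,0]],
  [-1,[0,0,-0.1],[0,0,0]],
  [-1,[0,0,-0.15],[0,0,0]],
  [-1,[0,0,-0.15],[0,0,0]],
  [1,[0,0,-0.15],[0,0,0]],
  [1,[0,0,-0.15],[0,0,0]],
  [1,[0,0,-0.15],[0,0,0]],
  [1,[0,0,-0.15],[0,0,0]],
  [1,[0,0,-0.15],[0,0,0]],
  [1,[0,0,-0.15],[0,0,0]],
  [1,[0,0,-0.15],[0,0,0]],
  [1,[0,0,-0.15],[0,0,0]],
], squeeze=50)

```text
t: 6.68
tool_pos: [0.6068, -0.1475, 0.1331]
tool_rot: [-0.404, 3.113, -0.002]
contact_force: [0.4, -0.3, 5.9]
opening: 0.0267
grip_force: 49.1
```

>>> jog_arm([
  [1,[0,0,0.02],[0,0,0]],
  [1,[0,0,0.05],[0,0,0]],
  [1,[0,0,0.08],[0,0,0]],
  [1,[0,0,0.11],[0,0,0]],
  [1,[0,0,0.14],[0,0,0]],
  [1,[0,0,0.16],[0,0,0]],
  [1,[0,0,0.16],[0,0,0]],
  [1,[0,0,0.16],[0,0,0]],
])

```text
t: 7.35
tool_pos: [0.6061, -0.1472, 0.1962]
tool_rot: [-0.404, 3.114, -0.001]
contact_force: [-0.3, -0.1, -1.7]
opening: 0.0268
grip_force: 49.6
```

Run:
```python
from h import *
o=ctrl.get_obs();c=ctrl.get_calibration("wrist");im=ctrl.get_image("wrist");s=ctrl.get_image("side")
print(o["tool_pos"],o["contact_force"],o["opening"],proj(c,[.5258,-.1975,.08]))
cv2.imwrite("pics/w5.png",np.hstack([im[50:400,140:500,::-1],cv2.resize(s[110:210,250:390,::-1],(420,350),interpolation=cv2.INTER_CUBIC)]))
```

```text
[ 0.60609411 -0.14718303  0.19624587] [-0.32986751 -0.06212236 -1.65479878] 0.02675978941305392 [280.08222801  69.56357304]
```

View pics/w5.png

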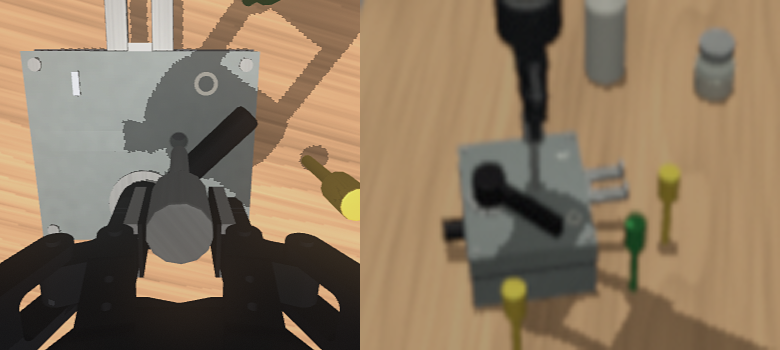

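The pin is held upright and clear of the bore, and the slot centre at crop (140,20) matches the prediction. Next I move above the notch and lower.

>>> jog_arm([
  [1,[-0.1,-0.063,0],[0,0,0]],
  [1,[-0.2,-0.126,0],[0,0,0]],
  [1,[-0.2,-0.126,0],[0,0,0]],
  [1,[-0.2,-0.126,0],[0,0,0]],
  [1,[-0.2,-0.126,0],[0,0,0]],
  [1,[-0.2,-0.126,0],[0,0,0]],
])

```text
t: 7.95
tool_pos: [0.5263, -0.1972, 0.195]
tool_rot: [-0.404, 3.115, 0.001]
contact_force: [-0.8, -0.4, -1.0]
opening: 0.0262
grip_force: 49.6
```

>>> jog_arm([
  [1,[0,0,-0.04],[0,0,0]],
  [1,[0,0,-0.08],[0,0,0]],
  [1,[0,0,-0.12],[0,0,0]],
  [1,[0,0,-0.16],[0,0,0]],
  [1,[0,0,-0.2],[0,0,0]],
  [1,[0,0,-0.22],[0,0,0]],
  [1,[0,0,-0.24],[0,0,0]],
  [1,[0,0,-0.25],[0,0,0]],
  [1,[0,0,-0.25],[0,0,0]],
  [1,[0,0,-0.25],[0,0,0]],
])

```text
t: 8.78
tool_pos: [0.5264, -0.1976, 0.0959]
tool_rot: [-0.404, 3.115, -0.001]
contact_force: [0.4, 0.8, -1.6]
opening: 0.0269
grip_force: 49.6
```

>>> jog_arm([
  [1,[0,0,-0.004],[0,0,0]],
  [1,[0,0,-0.007],[0,0,0]],
  [1,[0,0,-0.009],[0,0,0]],
  [1,[0,0,-0.009],[0,0,0]],
  [1,[0,0,-0.009],[0,0,0]],
])

```text
t: 9.2
tool_pos: [0.5258, -0.1976, 0.0918]
tool_rot: [-0.404, 3.115, -0.0]
contact_force: [0.6, -0.5, -0.8]
opening: 0.0268
grip_force: 49.6
```

Run:
```python
from h import *
o=ctrl.get_obs();im=ctrl.get_image("wrist");s=ctrl.get_image("side");c=ctrl.get_calibration("scene");q=ctrl.get_image("scene")
print(o["tool_pos"],o["contact_force"])
R=lambda a:cv2.resize(a,(390,300),interpolation=cv2.INTER_CUBIC)[:,:,::-1]
cv2.imwrite("pics/w6.png",np.hstack([R(im[160:400,160:480]),R(s[120:200,280:384])]))
```

```text
[ 0.52583298 -0.19762307  0.09183979] [ 0.6007088  -0.45912917 -0.78412384]
```

View pics/w6.png

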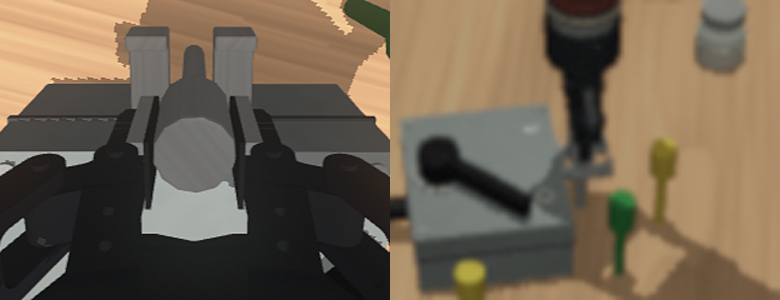

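The pin hangs in the slot between the prongs (crop 195,90), below the head at (195,150). I'll ease it down another 1–2 mm until it seats.

>>> jog_arm([
  [1,[0,0,-0.002],[0,0,0]],
  [1,[0,0,-0.003],[0,0,0]],
  [1,[0,0,-0.003],[0,0,0]],
  [1,[0,0,-0.003],[0,0,0]],
])

```text
t: 9.68
tool_pos: [0.5261, -0.1977, 0.0912]
tool_rot: [-0.404, 3.115, -0.0]
contact_force: [-1.9, 1.6, 4.2]
opening: 0.0268
grip_force: 50.1
```

Contact: the shoulder is seated. Release gently, then rise.

>>> jog_arm([
  [0.3,[0,0,0],[0,0,0]],
  [0.3,[0,0,0],[0,0,0]],
  [-0.2,[0,0,0],[0,0,0]],
  [-0.2,[0,0,0],[0,0,0]],
  [-0.4,[0,0,0],[0,0,0]],
  [-0.4,[0,0,0],[0,0,0]],
  [-0.4,[0,0,0.03],[0,0,0]],
  [-0.4,[0,0,0.08],[0,0,0]],
  [-0.4,[0,0,0.16],[0,0,0]],
  [-0.4,[0,0,0.25],[0,0,0]],
  [-0.4,[0,0,0.25],[0,0,0]],
  [-0.4,[0,0,0.25],[0,0,0]],
], squeeze=20)

```text
t: 10.68
tool_pos: [0.5278, -0.1986, 0.1952]
tool_rot: [-0.403, 3.109, -0.007]
contact_force: [0.3, -0.1, -0.7]
opening: 0.0597
grip_force: 0.0
```

Run:
```python
from h import *
o=ctrl.get_obs();c=ctrl.get_calibration("wrist");im=ctrl.get_image("wrist");s=ctrl.get_image("side")
print(o["tool_pos"],o["opening"],proj(c,[.5258,-.1975,.118]))
R=lambda a:cv2.resize(a,(390,300),interpolation=cv2.INTER_CUBIC)[:,:,::-1]
cv2.imwrite("pics/w7.png",np.hstack([R(im[160:400,160:480]),R(s[120:200,280:384])]))
```

```text
[ 0.52779629 -0.19857867  0.19522021] 0.059710821082740596 [321.4563148  201.26561458]
```

View pics/w7.png

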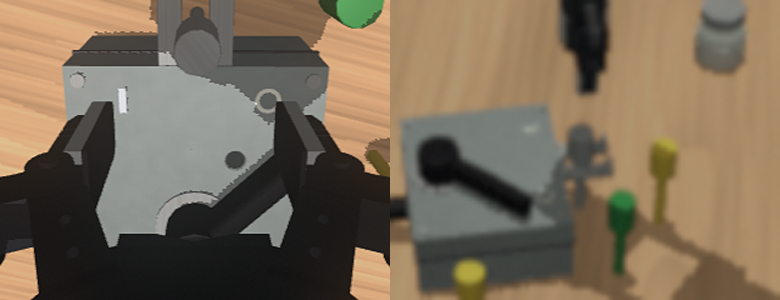

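The pin hangs free in the notch: its head at wrist pixel (321.6,198) is within about 2 mm of the prediction, the bore is empty and both handles are off. Next is the griddle handle.

>>> jog_arm([
  [1,[0.06,0.06,0],[0,0,0]],
  [1,[0.12,0.13,0],[0,0,0]],
  [1,[0.19,0.2,0],[0,0,0]],
  [1,[0.25,0.265,0],[0,0,0]],
  [1,[0.25,0.265,0],[0,0,0]],
  [1,[0.25,0.265,0],[0,0,0]],
  [1,[0.25,0.265,0],[0,0,0]],
  [1,[0.25,0.265,-0.08],[0,0,0]],
  [1,[0.25,0.265,-0.16],[0,0,0]],
  [1,[0.25,0.265,-0.23],[0,0,0]],
  [1,[0.25,0.265,-0.23],[0,0,0]],
  [1,[0.25,0.265,-0.23],[0,0,0]],
])

```text
t: 11.78
tool_pos: [0.6234, -0.0922, 0.0962]
tool_rot: [0.401, -3.111, -0.003]
contact_force: [-0.0, -0.2, 1.8]
opening: 0.0001
grip_force: 0.0
```

>>> jog_arm([
  [1,[-0.025,-0.02,0],[0,0,0]],
  [1,[-0.05,-0.045,0],[0,0,0]],
  [1,[-0.07,-0.075,0],[0,0,0]],
  [1,[-0.085,-0.105,0],[0,0,0]],
  [1,[-0.092,-0.14,0],[0,0,0]],
  [1,[-0.097,-0.175,0],[0,0,0]],
  [1,[-0.092,-0.21,0],[0,0,0]],
  [1,[-0.085,-0.24,0],[0,0,0]],
  [1,[-0.07,-0.275,0],[0,0,0]],
  [1,[-0.055,-0.297,0],[0,0,0]],
  [1,[-0.055,-0.297,0],[0,0,0]],
  [1,[-0.055,-0.297,0],[0,0,0]],
])

```text
t: 12.78
tool_pos: [0.6038, -0.2111, 0.098]
tool_rot: [0.403, -3.115, -0.001]
contact_force: [0.4, 0.2, 0.5]
opening: -0.0001
grip_force: 0.0
```

>>> jog_arm([
  [1,[-0.02,0.03,0.05],[0,0,0]],
  [1,[-0.02,0.03,0.15],[0,0,0]],
  [1,[-0.02,0.1,0.25],[0,0,0]],
  [1,[-0.1,0.2,0.35],[0,0,0]],
  [1,[-0.2,0.3,0.45],[0,0,0]],
  [1,[-0.3,0.4,0.5],[0,0,0]],
  [1,[-0.3,0.4,0.5],[0,0,0]],
  [1,[-0.3,0.4,0.5],[0,0,0]],
  [1,[-0.3,0.4,0.5],[0,0,0]],
])

```text
t: 13.53
tool_pos: [0.4826, -0.0472, 0.3032]
tool_rot: [-0.41, 3.108, -0.002]
contact_force: [1.3, -1.0, 0.2]
opening: 0.0002
grip_force: 0.0
```

Run:
```python
from h import *
o=ctrl.get_obs();im=ctrl.get_image("scene");s=ctrl.get_image("side");print(o["t"],o["tool_pos"],o["contact_force"])
a=cv2.resize(im[185:285,200:440],(720,300),interpolation=cv2.INTER_CUBIC);b=cv2.resize(s[120:300,240:456],(360,300),interpolation=cv2.INTER_CUBIC)
b=np.hstack([b,np.zeros((300,360,3),np.uint8)])
cv2.imwrite("pics/f.png",np.vstack([a,b])[:,:,::-1])
```

```text
13.5333 [ 0.48261472 -0.04722435  0.3031592 ] [ 1.30626846 -0.95374189  0.20820568]
```

View pics/f.png

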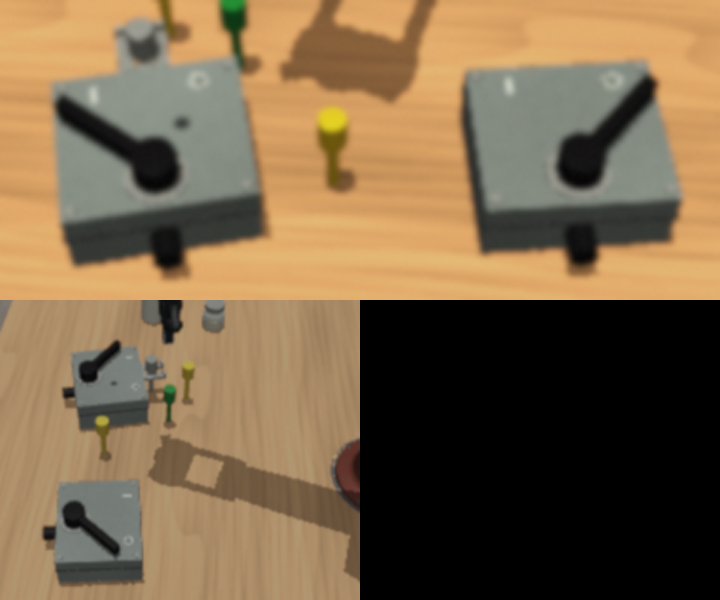

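The lock handle's bar end is at (62,103), over its bar mark (on). The plain handle's end is at (652,82), by its ring (off). The pin hangs in the notch at (143,42), and the arm is clear.

Run:
```python
from h import *
c=ctrl.get_calibration("scene");d=plane(c,(220.7,219.3),.11)-plane(c,(251.7,238.3),.11)
a=np.degrees(np.arctan2(d[1],d[0]))%360-149.7;print("lock handle deg",a)
if a>80: print(ctrl.finish_job())
```

```text
lock handle deg 90.0672352990972
the job is handed in; nothing more can be done
None
```

The job is handed in, with no verdict returned: by the last camera views the plain box is off, the pin hangs in its notch and the griddle switch is fully on, with the arm clear at about 13.5 s of the 64 s allowed.

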